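# Find where the sample carousel rubs and press its rim ring home

## Robot

A 6-joint arm with a two-finger parallel gripper is mounted at the origin on the work surface. World frame = base frame: x ahead of the robot, y to its left, z up, the work surface at z = 0. Lengths are in mm, angles in rad, forces in N, time in s.
With the tool pointing down it reaches from about 300 to 775 mm from the base axis. Payload 14.6 kg.
Tool frame: the origin (TCP) lies between the finger pads; the fingertips stand 14 mm ahead of it and the grasp point (between the pads) lies 5 mm behind it; z points along the fingers, y is the line along which they close (so a half turn about z gives the same grasp; the last joint's range is limited). The gripper opens to 85 mm and grips with 20 to 120 N. Pads are 22 mm wide; open, the fingers measure 114 mm over their backs; the gripper's body (76 mm by 85 mm) begins 54 mm behind the grasp point. The pads swing forward as they close: fully open they stand 13 mm farther back than shut.
Start: joints at [1.148, 0.3, 1.521, -0, 1.321, -0.067], TCP at [191.584, 515.543, 245.281] pointing down, gripper open.
Joint ranges: [-3.03, 3.03], [-0.79, 2.21], [0.23, 2.52], [-1.04, 4.18], [0, 3.07], [-2.55, 2.55]. Speed limits (rad/s): [2.22, 2.22, 2.57, 3.14, 3.14, 3.14].

## Interface

Orientations are given as a unit quaternion [x, y, z, w].
In Python, from station import get_obs, grab_frame, camera_info, hand_in gives the robot as it stands.
- The arm moves only by the tool jog_arm, never from a script. Its argument "rows" is a list of rows, each a list of 6 numbers: the shift along the tool's x, y, z in m, then the turn, a rotation vector about the tool's x, y, z in rad. A call has 1 to 5 rows; each row shifts and turns the commanded pose from where the row before left it, along the tool's axes as they then stand; what a row does not reach is not made up. A row lasts 1/10 s, in which the tool goes at most 50 mm and 8.59 degrees, less where a joint would pass 70% of its speed; a pose out of reach is approached as far as the arm can. A call is refused whole if a number of a shift passes 0.05 or a number of a turn 0.15, either way. A call with a gripper value outside its range is refused whole. "fingers" is the opening, from 0 (shut) to 1 (fully open), set as the call begins (left out, the last holds). The fingers move at their own pace and stop on an object; "squeeze" is the grip in N (left out, the last holds). Time passes only in rows, so rows that do not move let the fingers close. It gives the time, the measured TCP pose, the force, the opening and the grip force at its end, in the units of the state.
- get_obs(): the state, without advancing time (a new reading comes with each control period).
- grab_frame(name): name is "scene" or "top" or "wrist"; returns (picture, depth): 420x560x3 uint8, red, green, blue; 420x560 float32, mm along the optical axis (not along the pixel's ray), 0 where there is no reading.
- camera_info(name): a dict with "K" (3x3 intrinsics, pixels), "k1" (the pictures are not rectified: a ray, as slopes to the right and down, at radius r is drawn at 1 + k1 r^2 times it, then the intrinsics apply), "extrinsics" (4x4, takes a point from world to camera coordinates); the wrist camera has in their place "hand_eye" (4x4, takes a point from camera to tool coordinates, whose origin is the TCP and whose axes are the flange's). Camera axes: x right, y down, z forward; pixel columns grow to the right and rows downward; lengths in mm; the calibration is good to about 2 mm. A picture is of the moment at which its call begins: read the wrist's pose just before it. camera_info takes no time and is no camera call.
- hand_in(): hands the job in; it is judged then, once.
The state is a dict: "t": time; "qpos": joint angles; "joint_velocities": joint speeds; "tau": joint torques, N m; "ee_pos": TCP position; "tcp_rot": TCP orientation; "ft_force": force on the tool from outside, world axes, zero at the start; "moment": the same for the moment, N m; "opening": finger opening in mm; "finger_force": force on a finger pad.
Only numpy, scipy, OpenCV 4.12 (cv2) and the standard library are available. Lean on these libraries where they do the work, as an engineer would, in place of code of your own. Each camera call takes 0.05 s, during which the arm holds its last target. There are 200 camera calls.

## Task

The white rim ring of the emptied sample carousel has come unclipped at one place, hardly enough to see, and there it rubs under the reader arch. Push the carousel round gently by its blue dividers and feel where the drag rises, so that you know which place on the ring rubs; then bring that place out from under the arch and press the ring down there, firmly but not roughly, until it is home. Do not lean on the arch, and leave the other things on the bench where they stand.

Things in the scene. Friction and masses are not known exactly. Their poses are not given: they have to be found in the camera images.
- stand: White housing of the sample carousel, 290 x 290 x 50 mm high, fixed to the bench, with the rotor on top. Origin under its centre on the bench, on the rotor's vertical axis; x points to the reader arch, z up. The rotor turns either way without a stop.
- dividers: Blue divider insert of the rotor: hub of radius 26 mm and six upright walls 4 mm thick, from the hub to radius 113 mm, tops 108 mm over the bench, floor 60 mm over the bench; six empty bays of 60 deg. Sits fast in the rotor and turns with it (origin on the axis, 54 mm over the bench). Walls at 30, 90, 150.. deg from its x axis. Even drag of about 1 N when pushed 75 mm from the axis.
- hub (a point): Point on the rotor's axis at the height of the top of the white rim ring, 109 mm over the bench. The ring is level, radius 108 to 132 mm, and turns with the rotor. The black cap of the hub (radius 20 mm) stands 10 mm above the ring top.
- bay (a point): Middle of one of the six bays, 75 mm from the axis, at the height of the ring top; turns with the dividers (on their x axis). It tells where the dividers are, not where the ring is loose.
- arch: Grey fixed reader arch: a post 50 mm wide outside the ring, and from it a beam 34 mm wide that reaches in over the ring to radius 112 mm, its top 20 mm above the ring top. Frame as the stand's: origin on the bench on the rotor's axis, x towards the arch.
- arch_foot (a point): Underside of the black sprung foot (bar 18 mm long along the radius, 7 mm thick) under the arch's beam, at radius 120 mm, 1 mm above the seated ring. The loose place rubs on it in passing: the drag, felt 75 mm from the axis, rises by 4 to 10 N within about 0.12 rad either side of the foot and falls again beyond. The foot gives upwards and does not press the ring home.
- clip (a joint): How far the loose place of the ring stands up, m: 0 home, 0.0024 at the start; tells nothing of where it is. It may be anywhere on the ring not within 30 deg of the arch at the start. 34 mm long along the ring at radius 120 mm: level crest 14 mm, a 10 mm ramp at each end. It goes down when pressed with over 12 N and stays down; 15 to 25 N is plenty, over 50 N on the carousel does harm.
- tube_rack: Loose blue test-tube rack with five tubes, 240 x 80 x 70 mm, 133 mm high with its tubes; a bystander. Origin under its centre.
- meter: Loose orange multimeter, 150 x 78 x 48 mm; a bystander. Origin under its centre.
- beaker: Loose glass beaker, 70 mm across, 95 mm tall; a bystander. Origin under its centre.
- bottle: Loose amber reagent bottle, 44 mm across, 85 mm tall; a bystander. Origin under its centre.

How it is judged:
By the outcome, as a careful person would: the job done as asked, in the order asked, and still so for the second after the job is handed in, with the robot touching nothing.
It also fails if it takes over 64 s, if anything falls off the work surface, if the arm or the gripper's body presses on something with over 40 N, if the wrist force passes 120 N, or if a joint passes its speed limit or range.

## Working session

There is one attempt and no reset: what is moved stays moved. The work goes in short steps, Python scripts to look and compute and a tool call to move; the robot and the scene stay as the last step left them, time stands still between calls to the robot, and variables do not carry over. Pictures are saved under pics/ and viewed, at most 10 in all, crops included, and the job is handed in when it is done.

Besides the shell and the picture viewer there is one more tool, called after "Call:" as name([rows], argument=value, ...), one row to a line, values as JSON. jog_arm: Moves the arm, as the interface text tells. Its arguments: {"type":"object","properties":{"rows":{"type":"array","items":{"type":"array","items":{"type":"number"}}},"fingers":{"type":"number"},"squeeze":{"type":"number"}},"required":["rows"]}

```bash
mkdir -p pics; ls
python3 - <<'E'
from station import *
import cv2,numpy as np
o=get_obs(); print(o)
for n in ("top","scene"):
    p,d=grab_frame(n); cv2.imwrite(f"pics/{n}0.png",p[:,:,::-1]); np.save(f"pics/{n}0.npy",d)
    c=camera_info(n);print(c)
print(camera_info("wrist"))
E
```

```text
pics
{'t': 0.0, 'qpos': array([ 1.14839478e+00,  3.00513441e-01,  1.52164041e+00, -5.72889033e-06,
        1.32069949e+00, -6.65931609e-02]), 'joint_velocities': array([-0.0005938 ,  0.00018655,  0.00019135,  0.00040076,  0.00129009,
       -0.00069938]), 'tau': array([-1.04570272e-04, -5.43513358e+01, -3.61775708e+01, -1.29005225e-04,
        4.21789373e-03, -1.12879835e-05]), 'ee_pos': array([191.49390035, 515.33253442, 244.67298284]), 'tcp_rot': array([ 1.76966501e-01,  9.84216673e-01, -6.12270371e-04, -1.49894584e-04]), 'ft_force': array([-0.14578946,  0.24979022, -0.50534858]), 'moment': array([-0.02879456, -0.0202134 ,  0.00428466]), 'finger_force': 0.0, 'opening': 85.51428138397438}
{'K': array([[423.73801901,   0.        , 282.859942  ],
       [  0.        , 423.73801901, 205.25392559],
       [  0.        ,   0.        ,   1.        ]]), 'k1': -0.1070592012856076, 'extrinsics': array([[ 7.31719230e-02, -9.97313830e-01,  3.31588264e-03,
        -2.77235138e+01],
       [-9.74453035e-01, -7.22017347e-02, -2.12669209e-01,
         5.54813486e+02],
       [ 2.12337356e-01,  1.2
[... 529 characters left out ...]
301731e-01, -2.49182569e-01, -5.25783551e-01,
         1.84977274e+03],
       [ 0.00000000e+00,  0.00000000e+00,  0.00000000e+00,
         1.00000000e+00]])}
{'K': array([[361.14293229,   0.        , 285.56998745],
       [  0.        , 361.14293229, 211.28376893],
       [  0.        ,   0.        ,   1.        ]]), 'k1': -0.0201811419648745, 'hand_eye': array([[-1.31857484e-03, -9.64338328e-01, -2.64669322e-01,
         6.71649023e+01],
       [ 9.99998696e-01, -1.02481092e-03, -1.24800511e-03,
         4.37599027e-02],
       [ 9.32263145e-04, -2.64670623e-01,  9.64338422e-01,
        -1.28612195e+02],
       [ 0.00000000e+00,  0.00000000e+00,  0.00000000e+00,
         1.00000000e+00]])}
```

View pics/top0.png

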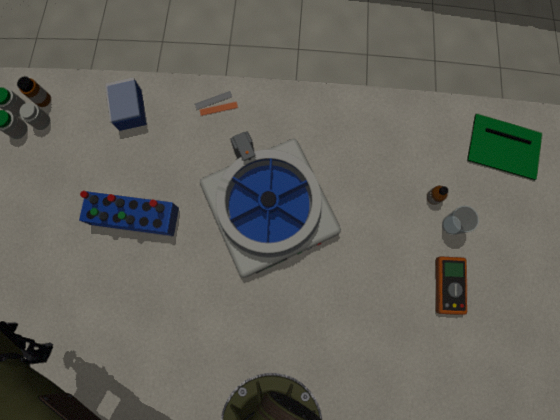

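View pics/scene0.png

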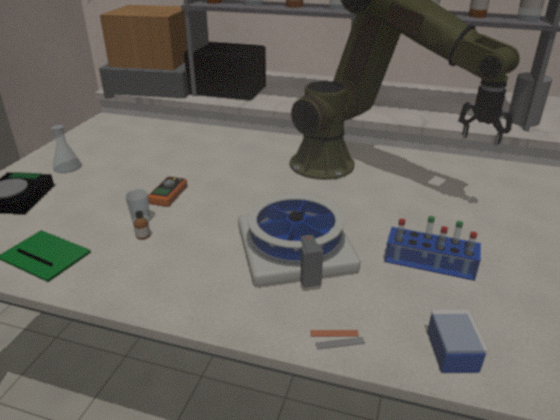

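The top view shows the carousel hub near pixel (268,199), with the arch post near (243,145). The rack is at (130,213), clear of the work area. Next I'll measure the centre, the arch direction and the wall angles.

```bash
cat > h.py <<'E'
import numpy as np,cv2
from station import *
def undist(c,uv):
    D=np.array([c['k1'],0,0,0,0.]); return cv2.undistortPoints(np.float64(uv).reshape(-1,1,2),c['K'],D).reshape(-1,2)
def cloud(c,d,T):  # T cam->world
    h,w=d.shape; u,v=np.meshgrid(np.arange(w),np.arange(h))
    n=undist(c,np.c_[u.ravel(),v.ravel()]); P=np.c_[n,np.ones(len(n))]*d.reshape(-1,1)
    return (P@T[:3,:3].T+T[:3,3]).reshape(h,w,3)
def circ(p):
    A=np.c_[2*p,np.ones(len(p))]; s=np.linalg.lstsq(A,(p**2).sum(1),rcond=None)[0]
    return s[:2],np.sqrt(s[2]+s[:2]@s[:2])
E
python3 - <<'E'
from h import *
c=camera_info("top"); d=np.load("pics/top0.npy"); p=cv2.imread("pics/top0.png")
W=cloud(c,d,np.linalg.inv(c['extrinsics']))
print("hub px",W[199,268],"ring px",W[240,268],W[199,316])
roi=np.zeros(d.shape,bool); roi[120:285,190:350]=1
hsv=cv2.cvtColor(p,cv2.COLOR_BGR2HSV)
m=roi&(abs(W[...,2]-109)<8)&(hsv[...,1]<80)
P=W[m]; cen=np.array(W[199,268,:2])
for i in range(6):
    r=np.hypot(*(P[:,:2]-cen).T); q=P[(r>90)&(r<145)]
    # inner/outer edge by angle
    a=np.arctan2(*(q[:,:2]-cen).T[::-1]); rr=np.hypot(*(q[:,:2]-cen).T)
    b=np.digitize(a,np.linspace(-np.pi,np.pi,61)); 
    out=np.array([q[b==k][np.argmax(rr[b==k])][:2] for k in np.unique(b)]); inn=np.array([q[b==k][np.argmin(rr[b==k])][:2] for k in np.unique(b)])
    co,ro=circ(out);ci,ri=circ(inn); cen=(co+ci)/2
print("centre",cen,co,ro,ci,ri,"z",np.median(q[:,2]))
m=roi&(W[...,2]>121); P=W[m]; r=np.hypot(*(P[:,:2]-cen).T); P=P[r>60]
a=P[:,:2].mean(0)-cen; print("arch",len(P),np.degrees(np.arctan2(a[1],a[0])),np.hypot(*a),P[:,2].max(), P[:,:2].min(0),P[:,:2].max(0))
# walls: blue, z>95
rr=np.hypot(W[...,0]-cen[0],W[...,1]-cen[1]); aa=np.degrees(np.arctan2(W[...,1]-cen[1],W[...,0]-cen[0]))
m=roi&(rr>50)&(rr<105)&(W[...,2]>98)
x=aa[m]; print("n",m.sum()); z=np.exp(1j*np.radians(6*x)).mean(); print("wall angle mod60",np.degrees(np.angle(z))/6,abs(z), np.histogram(x,24,(-180,180))[0])
E
```

```text
hub px [555.16323121  49.82840947 120.15554864] ring px [462.7773994   44.36360489  56.39134083] [566.89082026 -68.33285244 107.50367468]
centre [556.4614454   50.43849547] [556.2734152   49.94842303] 130.86475676539285 [556.64947559  50.92856791] 108.09146155202649 z 108.44465235076007
arch 526 38.830835678584336 77.83754391680831 1130.9984781151406 [322.552056    -0.37250196] [727.05373095 155.81253921]
n 279
wall angle mod60 1.4421615506541683 0.9931135897370278 [34  0  0  8 42  0  0  1 52  0  0  0 33  0  0  4 44  0  0  8 47  0  0  6]
```

Run:
```python
from h import *
c=camera_info("top"); d=np.load("pics/top0.npy")
W=cloud(c,d,np.linalg.inv(c['extrinsics'])); cen=np.array([556.3,50.3])
m=np.zeros(d.shape,bool); m[120:285,190:350]=1
X=W[...,0]-cen[0];Y=W[...,1]-cen[1]; r=np.hypot(X,Y)
m&=(W[...,2]>122)&(W[...,2]<150)&(r>95)&(r<230)
a=np.degrees(np.arctan2(Y[m],X[m])); print(len(a),np.median(a),a.mean(),a.min(),a.max(),r[m].min(),r[m].max(),np.median(W[m][:,2]))
from numpy.linalg import eigh
P=np.c_[X[m],Y[m]];print(P.mean(0))
# stand corners: housing top z~50
M=np.zeros(d.shape,bool); M[120:290,190:350]=1
M&=(abs(W[...,2]-50)<6)&(r>135)&(r<215)
q=np.float32(np.c_[X[M],Y[M]]); print(cv2.minAreaRect(q))
```

```text
421 29.05912733779808 29.028382069224797 20.34345503102189 37.42811920374124 112.64980206460179 183.58181533544487 128.06856686822175
[130.78556325  72.48833119]
((9.206504821777344, 5.3638153076171875), (307.2919616699219, 284.6061706542969), 28.874338150024414)
```

The arch lies at 29.0° from the axis at (556.3, 50.3), and the walls are at 1.4° + 60k. I'll turn the tool, shut the fingers, then travel over the bay at 151°.

Call:
jog_arm([
  [0, 0, 0, 0, 0, -0.143],
  [0, 0, 0, 0, 0, -0.143],
  [0, 0, 0, 0, 0, -0.143],
  [0, 0, 0, 0, 0, -0.143],
  [0, 0, 0, 0, 0, -0.143],
], fingers=0, squeeze=40)

```text
t: 0.6
ee_pos: [191.5, 515.4, 244.9]
tcp_rot: [-0.182, 0.983, -0.0, -0.0]
ft_force: [-0.3, 0.8, -0.2]
opening: 12.0
finger_force: 0.0
```

Call:
jog_arm([
  [0, 0, 0, 0, 0, -0.143],
  [0, 0, 0, 0, 0, -0.143],
  [0, 0, 0, 0, 0, -0.143],
  [0, 0, 0, 0, 0, -0.143],
  [0, 0, 0, 0, 0, -0.143],
])

```text
t: 1.1
ee_pos: [191.5, 515.4, 244.9]
tcp_rot: [-0.514, 0.858, -0.0, -0.0]
ft_force: [-0.8, 0.2, -0.6]
opening: 0.2
finger_force: 0.0
```

Call:
jog_arm([
  [0.0195, -0.039, 0, 0, 0, 0],
  [0.0195, -0.039, 0, 0, 0, 0],
  [0.0195, -0.039, 0, 0, 0, 0],
  [0.0195, -0.039, 0, 0, 0, 0],
  [0.0195, -0.039, 0, 0, 0, 0],
])

```text
t: 1.6
ee_pos: [317.1, 335.4, 245.2]
tcp_rot: [-0.512, 0.859, -0.0, -0.0]
ft_force: [1.1, 0.8, 0.7]
opening: -0.1
finger_force: 0.0
```

Call:
jog_arm([
  [0.0195, -0.039, 0, 0, 0, 0],
  [0.0195, -0.039, 0, 0, 0, 0],
  [0.0195, -0.039, 0, 0, 0, 0],
  [0.0195, -0.039, 0, 0, 0, 0],
  [0.0195, -0.039, 0, 0, 0, 0],
])

```text
t: 2.1
ee_pos: [442.2, 156.6, 245.2]
tcp_rot: [-0.512, 0.859, 0.0, -0.0]
ft_force: [0.2, -0.1, 0.9]
opening: -0.2
finger_force: 0.0
```

Call:
jog_arm([
  [0.0195, -0.039, 0, 0, 0, 0],
  [0.0195, -0.039, 0, 0, 0, 0],
  [0, 0, 0, 0, 0, 0],
])

```text
t: 2.4
ee_pos: [493.2, 83.3, 244.7]
tcp_rot: [-0.51, 0.86, -0.0, -0.0]
ft_force: [0.7, 1.4, -0.5]
opening: 0.0
finger_force: 0.0
```

Call:
jog_arm([
  [-0.001, 0.004, 0.04, 0, 0, 0],
  [0, 0, 0.04, 0, 0, 0],
  [0, 0, 0.035, 0, 0, 0],
  [0, 0, 0.025, 0, 0, 0],
  [0, 0, 0.012, 0, 0, 0],
])

```text
t: 2.9
ee_pos: [487.3, 89.9, 91.1]
tcp_rot: [-0.512, 0.859, 0.001, -0.002]
ft_force: [0.3, 1.4, 0.6]
opening: 0.2
finger_force: 0.0
```

Call:
jog_arm([
  [-0.00375, -0.0001, 0, 0, 0, 0.05],
  [-0.00375, -0.0001, 0, 0, 0, 0.05],
])

```text
t: 3.1
ee_pos: [492.5, 96.4, 93.5]
tcp_rot: [-0.467, 0.884, 0.0, -0.0]
ft_force: [0.5, 0.7, -0.1]
opening: 0.2
finger_force: 0.0
```

Call:
jog_arm([
  [-0.00375, -0.0001, 0, 0, 0, 0.05],
  [-0.00375, -0.0001, 0, 0, 0, 0.05],
])

```text
t: 3.3
ee_pos: [497.3, 102.5, 94.0]
tcp_rot: [-0.423, 0.906, -0.0, 0.0]
ft_force: [0.3, 0.6, -0.1]
opening: -0.0
finger_force: 0.0
```

Call:
jog_arm([
  [-0.00375, -0.0001, 0, 0, 0, 0.05],
  [-0.00375, -0.0001, 0, 0, 0, 0.05],
])

```text
t: 3.5
ee_pos: [502.4, 108.0, 94.0]
tcp_rot: [-0.377, 0.926, -0.0, 0.0]
ft_force: [0.5, 0.4, -0.5]
opening: -0.0
finger_force: 0.0
```

Call:
jog_arm([
  [-0.00375, -0.0001, 0, 0, 0, 0.05],
  [-0.00375, -0.0001, 0, 0, 0, 0.05],
])

```text
t: 3.7
ee_pos: [507.9, 112.9, 94.0]
tcp_rot: [-0.33, 0.944, -0.0, 0.0]
ft_force: [0.0, -0.2, 0.0]
opening: 0.0
finger_force: 0.4
```

Call:
jog_arm([
  [-0.00375, -0.0001, 0, 0, 0, 0.05],
  [-0.00375, -0.0001, 0, 0, 0, 0.05],
])

```text
t: 3.9
ee_pos: [514.0, 117.2, 94.0]
tcp_rot: [-0.282, 0.959, -0.0, 0.0]
ft_force: [0.1, -1.7, -0.8]
opening: -0.1
finger_force: 0.5
```

Call:
jog_arm([
  [-0.00375, -0.0001, 0, 0, 0, 0.05],
  [-0.00375, -0.0001, 0, 0, 0, 0.05],
])

```text
t: 4.1
ee_pos: [520.5, 120.9, 94.0]
tcp_rot: [-0.234, 0.972, -0.0, 0.0]
ft_force: [-0.8, -1.3, 0.2]
opening: -0.1
finger_force: 0.5
```

Call:
jog_arm([
  [-0.00375, -0.0001, 0, 0, 0, 0.05],
  [-0.00375, -0.0001, 0, 0, 0, 0.05],
])

```text
t: 4.3
ee_pos: [527.3, 124.1, 94.0]
tcp_rot: [-0.185, 0.983, -0.0, 0.0]
ft_force: [-0.4, -0.7, 0.4]
opening: 0.0
finger_force: 0.5
```

Call:
jog_arm([
  [-0.00375, -0.0001, 0, 0, 0, 0.05],
  [-0.00375, -0.0001, 0, 0, 0, 0.05],
])

```text
t: 4.5
ee_pos: [534.4, 126.5, 94.0]
tcp_rot: [-0.136, 0.991, 0.0, 0.0]
ft_force: [-1.5, 0.6, 0.1]
opening: -0.0
finger_force: 0.5
```

Call:
jog_arm([
  [-0.00375, -0.002, 0, 0, 0, 0.05],
  [-0.00375, -0.002, 0, 0, 0, 0.05],
])

```text
t: 4.7
ee_pos: [542.6, 124.5, 93.9]
tcp_rot: [-0.086, 0.996, 0.0, 0.0]
ft_force: [-1.0, 0.9, 0.4]
opening: 0.3
finger_force: 0.5
```

Call:
jog_arm([
  [-0.00375, -0.0001, 0, 0, 0, 0.05],
  [-0.00375, -0.0001, 0, 0, 0, 0.05],
])

```text
t: 4.9
ee_pos: [550.1, 125.3, 93.9]
tcp_rot: [-0.036, 0.999, 0.0, 0.0]
ft_force: [-1.8, -0.7, -0.4]
opening: 0.0
finger_force: 0.5
```

Call:
jog_arm([
  [-0.00375, -0.0001, 0, 0, 0, 0.05],
  [-0.00375, -0.0001, 0, 0, 0, 0.05],
])

```text
t: 5.1
ee_pos: [557.5, 125.6, 93.9]
tcp_rot: [0.014, 1.0, 0.0, 0.0]
ft_force: [-3.6, 1.7, 0.9]
opening: 0.3
finger_force: 2.1
```

Call:
jog_arm([
  [-0.00375, -0.0001, 0, 0, 0, 0.05],
  [-0.00375, -0.0001, 0, 0, 0, 0.05],
])

```text
t: 5.3
ee_pos: [564.5, 125.3, 93.9]
tcp_rot: [0.064, 0.998, 0.0, -0.001]
ft_force: [-6.3, 1.9, 2.4]
opening: -0.3
finger_force: 3.2
```

Call:
jog_arm([
  [-0.00375, -0.0001, 0, 0, 0, 0.05],
  [-0.00375, -0.0001, 0, 0, 0, 0.05],
])

```text
t: 5.5
ee_pos: [572.3, 123.8, 93.9]
tcp_rot: [0.113, 0.994, 0.0, 0.0]
ft_force: [-0.9, 2.5, 0.3]
opening: 0.0
finger_force: 0.6
```

Call:
jog_arm([
  [-0.00375, -0.0001, 0, 0, 0, 0.05],
  [-0.00375, -0.0001, 0, 0, 0, 0.05],
])

```text
t: 5.7
ee_pos: [579.7, 121.7, 94.0]
tcp_rot: [0.163, 0.987, 0.0, 0.0]
ft_force: [-0.3, 0.2, -0.8]
opening: -0.2
finger_force: 0.5
```

Call:
jog_arm([
  [-0.00375, -0.0001, 0, 0, 0, 0.05],
  [-0.00375, -0.0001, 0, 0, 0, 0.05],
])

```text
t: 5.9
ee_pos: [586.7, 118.9, 94.0]
tcp_rot: [0.212, 0.977, 0.0, 0.0]
ft_force: [-0.7, 1.4, -0.3]
opening: 0.3
finger_force: 0.5
```

Call:
jog_arm([
  [-0.00375, -0.0001, 0, 0, 0, 0.05],
  [-0.00375, -0.0001, 0, 0, 0, 0.05],
])

```text
t: 6.1
ee_pos: [593.4, 115.4, 94.0]
tcp_rot: [0.261, 0.965, 0.0, 0.0]
ft_force: [-0.2, 0.9, -0.9]
opening: -0.1
finger_force: 0.5
```

Call:
jog_arm([
  [-0.00375, -0.0001, 0, 0, 0, 0.05],
  [-0.00375, -0.0001, 0, 0, 0, 0.05],
])

```text
t: 6.3
ee_pos: [599.7, 111.3, 94.0]
tcp_rot: [0.309, 0.951, 0.0, 0.0]
ft_force: [-1.3, 0.4, -0.8]
opening: 0.1
finger_force: 0.5
```

Call:
jog_arm([
  [-0.00375, -0.0001, 0, 0, 0, 0.05],
  [-0.00375, -0.0001, 0, 0, 0, 0.05],
])

```text
t: 6.5
ee_pos: [605.5, 106.7, 94.1]
tcp_rot: [0.356, 0.935, 0.0, 0.0]
ft_force: [0.5, 0.6, 0.3]
opening: 0.4
finger_force: 0.5
```

Call:
jog_arm([
  [-0.00375, -0.0001, 0, 0, 0, 0.05],
  [-0.00375, -0.0001, 0, 0, 0, 0.05],
])

```text
t: 6.7
ee_pos: [610.9, 101.4, 94.1]
tcp_rot: [0.402, 0.916, 0.0, 0.0]
ft_force: [0.7, 0.8, -0.7]
opening: -0.4
finger_force: 0.5
```

Call:
jog_arm([
  [-0.00375, -0.0001, 0, 0, 0, 0.05],
  [-0.00375, -0.0001, 0, 0, 0, 0.05],
])

```text
t: 6.9
ee_pos: [615.7, 95.6, 94.1]
tcp_rot: [0.447, 0.894, 0.0, 0.0]
ft_force: [0.6, 1.5, 0.1]
opening: 0.2
finger_force: 0.5
```

Drag peak felt with the finger at about 85°. I'll push it back the other way in finer steps to pin it down from both directions.

Call:
jog_arm([
  [0.0082, -0.00045, 0, 0, 0, -0.11],
  [0.0082, -0.00045, 0, 0, 0, -0.11],
  [0.0082, -0.00045, 0, 0, 0, -0.11],
])

```text
t: 7.2
ee_pos: [597.6, 112.6, 94.0]
tcp_rot: [0.291, 0.957, 0.0, 0.0]
ft_force: [-0.1, 0.4, 1.2]
opening: 0.2
finger_force: 0.0
```

Call:
jog_arm([
  [0.0082, -0.00045, 0, 0, 0, -0.11],
  [0.0082, -0.00045, 0, 0, 0, -0.11],
  [0.00375, -0.0001, 0, 0, 0, -0.05],
])

```text
t: 7.5
ee_pos: [579.3, 121.7, 94.1]
tcp_rot: [0.16, 0.987, 0.0, 0.0]
ft_force: [-0.4, -0.4, -0.1]
opening: -0.3
finger_force: 0.0
```

Call:
jog_arm([
  [0.00375, -0.0001, 0, 0, 0, -0.05],
  [0.00375, -0.0001, 0, 0, 0, -0.05],
  [0.00375, -0.0001, 0, 0, 0, -0.05],
  [0.00375, -0.0001, 0, 0, 0, -0.05],
  [0.00375, -0.0001, 0, 0, 0, -0.05],
])

```text
t: 8.0
ee_pos: [561.5, 125.1, 94.1]
tcp_rot: [0.037, 0.999, 0.0, 0.001]
ft_force: [0.5, -0.5, -1.3]
opening: -0.2
finger_force: 0.5
```

Call:
jog_arm([
  [0.00375, -0.0001, 0, 0, 0, -0.05],
  [0.00375, -0.0001, 0, 0, 0, -0.05],
  [0.00375, -0.0001, 0, 0, 0, -0.05],
])

```text
t: 8.3
ee_pos: [550.2, 125.0, 94.2]
tcp_rot: [-0.038, 0.999, 0.0, 0.001]
ft_force: [1.3, 0.4, 0.7]
opening: 0.4
finger_force: 0.5
```

Call:
jog_arm([
  [0.00375, -0.0001, 0, 0, 0, -0.05],
  [0.00375, -0.0001, 0, 0, 0, -0.05],
  [0.00375, -0.0001, 0, 0, 0, -0.05],
])

```text
t: 8.6
ee_pos: [539.1, 123.3, 94.1]
tcp_rot: [-0.113, 0.994, 0.0, 0.001]
ft_force: [1.4, 0.1, 0.5]
opening: -0.2
finger_force: 0.5
```

Call:
jog_arm([
  [0.00375, -0.0001, 0, 0, 0, -0.05],
  [0.0019, 0, 0, 0, 0, -0.025],
])

```text
t: 8.8
ee_pos: [533.5, 121.8, 94.0]
tcp_rot: [-0.15, 0.989, 0.0, 0.001]
ft_force: [0.9, -0.1, 1.1]
opening: -0.1
finger_force: 0.4
```

Call:
jog_arm([
  [0.0019, 0, 0, 0, 0, -0.025],
])

```text
t: 8.9
ee_pos: [531.8, 121.2, 93.9]
tcp_rot: [-0.162, 0.987, 0.0, 0.001]
ft_force: [0.8, -0.4, 1.0]
opening: -0.1
finger_force: 0.5
```

Call:
jog_arm([
  [0.0019, 0, 0, 0, 0, -0.025],
])

```text
t: 9.0
ee_pos: [529.9, 120.5, 93.6]
tcp_rot: [-0.174, 0.985, 0.0, 0.0]
ft_force: [1.3, 0.7, 0.4]
opening: -0.0
finger_force: 0.5
```

Call:
jog_arm([
  [0.0019, 0, 0, 0, 0, -0.025],
])

```text
t: 9.1
ee_pos: [528.0, 119.8, 93.4]
tcp_rot: [-0.187, 0.982, 0.0, 0.0]
ft_force: [0.5, 0.3, 0.6]
opening: 0.4
finger_force: 0.5
```

Call:
jog_arm([
  [0.0019, 0, 0, 0, 0, -0.025],
])

```text
t: 9.2
ee_pos: [526.2, 119.0, 93.4]
tcp_rot: [-0.199, 0.98, -0.0, 0.0]
ft_force: [1.3, 0.8, 0.6]
opening: -0.0
finger_force: 0.5
```

Call:
jog_arm([
  [0.0019, 0, 0, 0, 0, -0.025],
])

```text
t: 9.3
ee_pos: [524.4, 118.2, 93.3]
tcp_rot: [-0.211, 0.977, -0.0, 0.0]
ft_force: [0.7, 0.4, 0.8]
opening: 0.3
finger_force: 0.5
```

Call:
jog_arm([
  [0.0019, 0, 0, 0, 0, -0.025],
])

```text
t: 9.4
ee_pos: [522.7, 117.4, 93.3]
tcp_rot: [-0.224, 0.975, -0.0, 0.0]
ft_force: [0.6, 0.8, 0.4]
opening: 0.1
finger_force: 0.5
```

Call:
jog_arm([
  [0.0019, 0, 0, 0, 0, -0.025],
])

```text
t: 9.5
ee_pos: [521.0, 116.6, 93.3]
tcp_rot: [-0.236, 0.972, -0.0, 0.0]
ft_force: [1.7, 0.5, 0.7]
opening: -0.1
finger_force: 0.5
```

Call:
jog_arm([
  [0.0019, 0, 0, 0, 0, -0.025],
])

```text
t: 9.6
ee_pos: [519.3, 115.7, 93.3]
tcp_rot: [-0.248, 0.969, -0.0, 0.0]
ft_force: [2.7, 0.6, -0.1]
opening: -0.1
finger_force: 1.4
```

Call:
jog_arm([
  [0.0019, 0, 0, 0, 0, -0.025],
])

```text
t: 9.7
ee_pos: [517.9, 114.9, 93.4]
tcp_rot: [-0.26, 0.966, 0.0, 0.0]
ft_force: [5.8, 2.1, -1.2]
opening: 0.0
finger_force: 2.6
```

Call:
jog_arm([
  [0.0019, 0, 0, 0, 0, -0.025],
])

```text
t: 9.8
ee_pos: [516.4, 114.0, 93.4]
tcp_rot: [-0.272, 0.962, 0.0, 0.001]
ft_force: [5.8, 2.4, -2.0]
opening: -0.1
finger_force: 2.9
```

Call:
jog_arm([
  [0.0019, 0, 0, 0, 0, -0.025],
])

```text
t: 9.9
ee_pos: [514.8, 113.1, 93.4]
tcp_rot: [-0.284, 0.959, 0.0, 0.001]
ft_force: [7.1, 3.2, -1.7]
opening: 0.1
finger_force: 3.0
```

Call:
jog_arm([
  [0.0019, 0, 0, 0, 0, -0.025],
])

```text
t: 10.0
ee_pos: [513.2, 112.0, 93.4]
tcp_rot: [-0.296, 0.955, -0.0, 0.001]
ft_force: [6.9, 2.3, -1.3]
opening: 0.1
finger_force: 2.9
```

Call:
jog_arm([
  [0.0019, 0, 0, 0, 0, -0.025],
])

```text
t: 10.1
ee_pos: [511.6, 110.9, 93.4]
tcp_rot: [-0.308, 0.951, -0.0, 0.001]
ft_force: [7.0, 1.8, -1.5]
opening: 0.0
finger_force: 2.9
```

Call:
jog_arm([
  [0.0019, 0, 0, 0, 0, -0.025],
])

```text
t: 10.2
ee_pos: [510.1, 109.8, 93.4]
tcp_rot: [-0.32, 0.947, -0.0, 0.001]
ft_force: [5.1, 2.6, -3.1]
opening: -0.1
finger_force: 2.9
```

Call:
jog_arm([
  [0.0019, 0, 0, 0, 0, -0.025],
])

```text
t: 10.3
ee_pos: [508.3, 108.6, 93.3]
tcp_rot: [-0.332, 0.943, -0.0, 0.0]
ft_force: [1.0, 1.0, -0.1]
opening: -0.5
finger_force: 0.9
```

Call:
jog_arm([
  [0.0019, 0, 0, 0, 0, -0.025],
])

```text
t: 10.4
ee_pos: [506.6, 107.3, 93.3]
tcp_rot: [-0.344, 0.939, 0.0, -0.0]
ft_force: [0.3, 1.1, 0.2]
opening: -0.3
finger_force: 0.5
```

Call:
jog_arm([
  [0.0019, 0, 0, 0, 0, -0.025],
])

```text
t: 10.5
ee_pos: [505.0, 106.0, 93.2]
tcp_rot: [-0.355, 0.935, 0.0, -0.0]
ft_force: [0.7, 0.6, 0.5]
opening: -0.0
finger_force: 0.5
```

Call:
jog_arm([
  [0.0019, 0, 0, 0, 0, -0.025],
])

```text
t: 10.6
ee_pos: [503.7, 104.8, 93.2]
tcp_rot: [-0.367, 0.93, 0.0, -0.0]
ft_force: [0.1, 0.2, -0.2]
opening: 0.1
finger_force: 0.5
```

Call:
jog_arm([
  [0.0019, 0, 0, 0, 0, -0.025],
])

```text
t: 10.7
ee_pos: [502.3, 103.5, 93.3]
tcp_rot: [-0.378, 0.926, 0.0, -0.0]
ft_force: [1.0, 0.2, -0.1]
opening: 0.0
finger_force: 0.5
```

The drag plateau centres on finger angle 124.3° going CCW and 84.3° going CW. Those agree with a 10° contact offset, so the loose place is 105.3° clockwise of the wall now being pushed. Next I'll bring it out to about 80°.

Call:
jog_arm([
  [0.00375, -0.0001, 0, 0, 0, -0.05],
  [0.00375, -0.0001, 0, 0, 0, -0.05],
  [0.00375, -0.0001, 0, 0, 0, -0.05],
  [0.00375, -0.0001, 0, 0, 0, 0],
  [0.00375, -0.0003, 0, 0, 0, 0],
])

```text
t: 11.2
ee_pos: [490.7, 88.7, 93.3]
tcp_rot: [-0.445, 0.895, 0.0, -0.0]
ft_force: [1.0, 0.0, -0.2]
opening: -0.2
finger_force: 0.5
```

Call:
jog_arm([
  [0.0037, -0.0005, 0, 0, 0, 0],
  [0.0037, -0.00065, 0, 0, 0, 0],
  [0.00365, -0.00085, 0, 0, 0, 0],
  [0.0036, -0.001, 0, 0, 0, 0],
  [0.00355, -0.0012, 0, 0, 0, 0],
])

```text
t: 11.7
ee_pos: [483.2, 71.6, 93.3]
tcp_rot: [-0.446, 0.895, 0.0, -0.0]
ft_force: [0.9, 1.6, 0.1]
opening: -0.1
finger_force: 0.6
```

Call:
jog_arm([
  [0.0035, -0.0014, 0, 0, 0, 0],
  [0.0034, -0.00155, 0, 0, 0, 0],
  [0.0033, -0.0017, 0, 0, 0, 0],
  [0.0032, -0.0019, 0, 0, 0, 0],
  [0, 0, 0, 0, 0, 0],
])

```text
t: 12.2
ee_pos: [480.3, 56.8, 93.2]
tcp_rot: [-0.446, 0.895, -0.0, -0.0]
ft_force: [0.1, 0.0, -0.2]
opening: 0.0
finger_force: 0.0
```

Call:
jog_arm([
  [-0.004, 0.002, 0, 0, 0, 0],
  [-0.005, 0.002, 0, 0, 0, 0],
  [0, 0, -0.04, 0, 0, 0],
  [0, 0, -0.04, 0, 0, 0],
  [0, 0, -0.04, 0, 0, 0],
])

```text
t: 12.7
ee_pos: [482.4, 67.4, 214.7]
tcp_rot: [-0.446, 0.895, 0.0, -0.0]
ft_force: [-0.4, -0.1, 0.9]
opening: -0.3
finger_force: 0.0
```

Run:
```python
from h import *
o=get_obs(); print(o['t'],o['ee_pos'],o['tcp_rot'],o['qpos'])
ps=[]
for n in ("top","wrist"):
    p,d=grab_frame(n); ps.append(p[:,:,::-1]); np.save(f"pics/{n}1.npy",d); cv2.imwrite(f"pics/{n}1.png",p[:,:,::-1])
np.savez("pics/o1.npz",p=o['ee_pos'],q=o['tcp_rot'])
cv2.imwrite("pics/both1.png",np.hstack([ps[0][100:300,170:370].repeat(2,0).repeat(2,1),ps[1][10:410,80:480]]))
```

```text
12.7 [482.42702226  67.40670195 214.73417337] [-4.46079461e-01  8.94993324e-01  1.03677572e-04 -2.30930942e-04] [ 6.36124113e-02  1.89046960e-01  1.73283518e+00  1.25142016e-05
  1.22021665e+00 -2.43194827e+00]
```

View pics/both1.png

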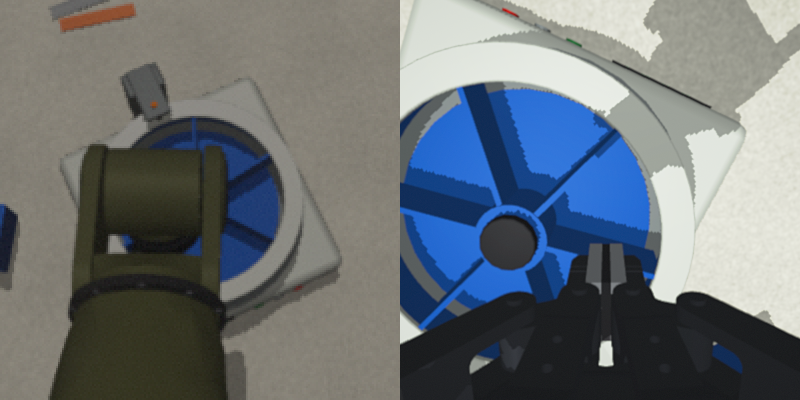

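The top crop shows three walls to the right of the arm. The wrist half shows the hub cap near (508,242), with the walls and the ring clear. I'll measure the wall angles and centre from both depth images.

Run:
```python
from h import *
from scipy.spatial.transform import Rotation as R
o=np.load("pics/o1.npz")
Tt=np.eye(4);Tt[:3,:3]=R.from_quat(o['q']).as_matrix();Tt[:3,3]=o['p']
cw=camera_info("wrist");ct=camera_info("top")
for n,c,T in (("top",ct,np.linalg.inv(ct['extrinsics'])),("wrist",cw,Tt@cw['hand_eye'])):
    d=np.load(f"pics/{n}1.npy");p=cv2.imread(f"pics/{n}1.png");hsv=cv2.cvtColor(p,cv2.COLOR_BGR2HSV)
    W=cloud(c,d,T);cen=np.array([556.3,50.3])
    X=W[...,0]-cen[0];Y=W[...,1]-cen[1];r=np.hypot(X,Y)
    if n=="wrist":
        m=(abs(W[...,2]-119)<4)&(r<30)&(hsv[...,2]<90)
        if m.sum()>20:
            ct_=cv2.minEnclosingCircle(np.float32(W[m][:,:2])); print("cap",ct_,np.median(W[m][:,2]))
        m=(abs(W[...,2]-109)<5)&(r>104)&(r<140)&(hsv[...,1]<60); 
        a=np.degrees(np.arctan2(Y,X))
        print("ring z",np.median(W[m][:,2]),r[m].min(),r[m].max())
    m=(r>45)&(r<104)&(W[...,2]>100)&(W[...,2]<113)&(hsv[...,1]>100)&(hsv[...,0]>95)&(hsv[...,0]<130)
    x=np.degrees(np.arctan2(Y[m],X[m])); z=np.exp(6j*np.radians(x)).mean()
    print(n,m.sum(),np.degrees(np.angle(z))/6,abs(z),np.histogram(x,36,(-180,180))[0])
```

```text
top 147 7.072295387764389 0.9929692525108039 [13  0  0  0  0  0 50  0  0  0  0  0 51  0  0  0  0  0 26  0  0  0  0  0
  0  0  0  0  0  0  7  0  0  0  0  0]
ring z 104.21869708712357 110.53318156077648 134.7677878897058
wrist 1674 6.142681475037613 0.9725082669193508 [465  43   0   0   0   0 557   0   0   0   0   1 364   0   0   0   0   0
 182   0   0   0   0   0   0   0   0   0   0   0  29  33   0   0   0   0]
```

Walls are at 187.0° (mod 60), so the loose place is at about 81.7° and the press point is about (574, 169). I'll move above it.

Call:
jog_arm([
  [-0.034, -0.003, 0, 0, 0, 0],
  [-0.034, -0.003, 0, 0, 0, 0],
  [-0.034, -0.003, 0, 0, 0, 0],
  [-0.034, -0.003, 0, 0, 0, 0],
])

```text
t: 13.2
ee_pos: [574.8, 169.8, 212.5]
tcp_rot: [-0.446, 0.895, 0.0, -0.0]
ft_force: [-0.9, 0.3, 0.5]
opening: -0.2
finger_force: 0.0
```

Call:
jog_arm([
  [0, 0, 0.03, 0, 0, 0],
  [0, 0, 0.03, 0, 0, 0],
  [0, 0, 0.015, 0, 0, 0],
  [0, 0, 0, 0, 0, 0],
])

```text
t: 13.6
ee_pos: [573.2, 168.2, 136.0]
tcp_rot: [-0.446, 0.895, 0.0, -0.002]
ft_force: [-0.5, -0.9, 0.9]
opening: -0.2
finger_force: 0.0
```

Call:
jog_arm([
  [0, 0, 0.003, 0, 0, 0],
  [0, 0, 0.003, 0, 0, 0],
  [0, 0, 0.002, 0, 0, 0],
  [0, 0, 0, 0, 0, 0],
])

```text
t: 14.0
ee_pos: [574.3, 168.1, 130.7]
tcp_rot: [-0.446, 0.895, -0.0, 0.0]
ft_force: [-0.4, 0.8, 0.2]
opening: -0.3
finger_force: 0.0
```

Call:
jog_arm([
  [0, 0, 0.001, 0, 0, 0],
  [0, 0, 0, 0, 0, 0],
])

```text
t: 14.2
ee_pos: [574.2, 168.1, 129.4]
tcp_rot: [-0.446, 0.895, -0.0, 0.0]
ft_force: [0.1, 0.5, 0.5]
opening: 0.2
finger_force: 0.0
```

Call:
jog_arm([
  [0, 0, 0.001, 0, 0, 0],
  [0, 0, 0, 0, 0, 0],
])

```text
t: 14.4
ee_pos: [574.1, 168.1, 128.2]
tcp_rot: [-0.446, 0.895, 0.0, -0.0]
ft_force: [-0.4, -0.9, 0.6]
opening: 0.3
finger_force: 0.0
```

Call:
jog_arm([
  [0, 0, 0.0005, 0, 0, 0],
  [0, 0, 0, 0, 0, 0],
])

```text
t: 14.6
ee_pos: [574.1, 168.2, 127.7]
tcp_rot: [-0.446, 0.895, 0.0, -0.0]
ft_force: [-0.1, -1.1, 0.0]
opening: -0.1
finger_force: 0.0
```

Call:
jog_arm([
  [0, 0, 0.001, 0, 0, 0],
  [0, 0, 0, 0, 0, 0],
])

```text
t: 14.8
ee_pos: [574.1, 168.1, 126.6]
tcp_rot: [-0.446, 0.895, 0.0, -0.0]
ft_force: [-0.3, -0.3, -0.1]
opening: 0.1
finger_force: 0.0
```

Call:
jog_arm([
  [0, 0, 0.001, 0, 0, 0],
  [0, 0, 0, 0, 0, 0],
])

```text
t: 15.0
ee_pos: [574.1, 168.1, 125.6]
tcp_rot: [-0.446, 0.895, 0.0, -0.0]
ft_force: [-0.3, 0.4, -0.5]
opening: -0.0
finger_force: 0.0
```

Call:
jog_arm([
  [0, 0, 0.0005, 0, 0, 0],
  [0, 0, 0, 0, 0, 0],
])

```text
t: 15.2
ee_pos: [574.2, 168.1, 125.3]
tcp_rot: [-0.446, 0.895, -0.0, 0.0]
ft_force: [0.5, -0.2, 0.5]
opening: 0.1
finger_force: 0.1
```

Call:
jog_arm([
  [0, 0, 0.0005, 0, 0, 0],
  [0, 0, 0, 0, 0, 0],
])

```text
t: 15.4
ee_pos: [574.4, 168.2, 125.2]
tcp_rot: [-0.446, 0.895, -0.0, 0.0]
ft_force: [-0.3, -0.3, 3.8]
opening: 0.3
finger_force: 2.0
```

Contact came at a tip height of 111.3 mm, which is crest height. I'll press on in half-millimetre steps.

Call:
jog_arm([
  [0, 0, 0.0005, 0, 0, 0],
  [0, 0, 0, 0, 0, 0],
])

```text
t: 15.6
ee_pos: [574.6, 168.2, 125.1]
tcp_rot: [-0.446, 0.895, -0.0, 0.001]
ft_force: [-1.0, -0.4, 7.1]
opening: -0.2
finger_force: 3.7
```

Call:
jog_arm([
  [0, 0, 0.0005, 0, 0, 0],
  [0, 0, 0, 0, 0, 0],
])

```text
t: 15.8
ee_pos: [574.8, 168.2, 124.9]
tcp_rot: [-0.446, 0.895, -0.0, 0.001]
ft_force: [0.0, -1.8, 9.4]
opening: -0.2
finger_force: 5.0
```

Call:
jog_arm([
  [0, 0, 0.0005, 0, 0, 0],
  [0, 0, 0, 0, 0, 0],
])

```text
t: 16.0
ee_pos: [574.8, 168.2, 124.6]
tcp_rot: [-0.446, 0.895, -0.0, 0.001]
ft_force: [-0.6, -1.6, 11.8]
opening: 0.1
finger_force: 5.5
```

Call:
jog_arm([
  [0, 0, 0.0005, 0, 0, 0],
  [0, 0, 0, 0, 0, 0],
])

```text
t: 16.2
ee_pos: [574.9, 168.2, 124.1]
tcp_rot: [-0.446, 0.895, -0.0, 0.001]
ft_force: [-0.1, -0.4, 11.2]
opening: 0.3
finger_force: 5.6
```

Call:
jog_arm([
  [0, 0, 0.0005, 0, 0, 0],
  [0, 0, 0, 0, 0, 0],
])

```text
t: 16.4
ee_pos: [574.9, 168.2, 123.6]
tcp_rot: [-0.446, 0.895, -0.0, 0.001]
ft_force: [-0.6, -0.9, 10.9]
opening: 0.1
finger_force: 5.6
```

Call:
jog_arm([
  [0, 0, 0.0005, 0, 0, 0],
  [0, 0, 0, 0, 0, 0],
])

```text
t: 16.6
ee_pos: [574.9, 168.2, 123.1]
tcp_rot: [-0.446, 0.895, -0.0, 0.001]
ft_force: [-1.2, -1.1, 11.1]
opening: -0.2
finger_force: 5.6
```

Call:
jog_arm([
  [0, 0, 0.0005, 0, 0, 0],
  [0, 0, 0, 0, 0, 0],
])

```text
t: 16.8
ee_pos: [575.1, 168.2, 123.0]
tcp_rot: [-0.446, 0.895, -0.001, 0.002]
ft_force: [0.7, -2.3, 13.8]
opening: -0.1
finger_force: 7.1
```

It gave way at about 11.5 N and has now come up against the stop at 109 mm. I'll press firmly to about 20 N, then lift.

Call:
jog_arm([
  [0, 0, 0.0005, 0, 0, 0],
  [0, 0, 0, 0, 0, 0],
])

```text
t: 17.0
ee_pos: [575.4, 168.2, 123.0]
tcp_rot: [-0.446, 0.895, -0.001, 0.002]
ft_force: [-1.6, -1.3, 16.4]
opening: -0.2
finger_force: 8.7
```

Call:
jog_arm([
  [0, 0, 0.0005, 0, 0, 0],
  [0, 0, 0, 0, 0, 0],
])

```text
t: 17.2
ee_pos: [575.6, 168.1, 123.0]
tcp_rot: [-0.446, 0.895, -0.001, 0.002]
ft_force: [-0.5, -2.4, 20.6]
opening: 0.3
finger_force: 10.3
```

Call:
jog_arm([
  [0, 0, 0.0005, 0, 0, 0],
  [0, 0, 0, 0, 0, 0],
])

```text
t: 17.4
ee_pos: [575.9, 168.1, 122.9]
tcp_rot: [-0.446, 0.895, -0.001, 0.003]
ft_force: [-1.5, -3.4, 23.7]
opening: -0.1
finger_force: 12.0
```

Call:
jog_arm([
  [0, 0, -0.003, 0, 0, 0],
  [0, 0, -0.003, 0, 0, 0],
  [0, 0, 0, 0, 0, 0],
])

```text
t: 17.7
ee_pos: [574.1, 168.2, 125.8]
tcp_rot: [-0.446, 0.895, 0.0, -0.0]
ft_force: [0.2, -0.4, 0.2]
opening: -0.1
finger_force: 0.0
```

Call:
jog_arm([
  [0, 0, 0.001, 0, 0, 0],
  [0, 0, 0.001, 0, 0, 0],
  [0, 0, 0, 0, 0, 0],
])

```text
t: 18.0
ee_pos: [574.1, 168.1, 123.5]
tcp_rot: [-0.446, 0.895, 0.0, -0.0]
ft_force: [0.9, 0.5, -0.4]
opening: -0.3
finger_force: 0.0
```

Call:
jog_arm([
  [0, 0, 0.0005, 0, 0, 0],
  [0, 0, 0, 0, 0, 0],
])

```text
t: 18.2
ee_pos: [574.2, 168.2, 123.3]
tcp_rot: [-0.446, 0.895, -0.0, 0.0]
ft_force: [0.3, -0.0, 2.9]
opening: -0.0
finger_force: 1.0
```

Contact is now about 2 mm lower. I'll touch the seated ring 25 mm away as a level reference.

Call:
jog_arm([
  [0, 0, -0.006, 0, 0, 0],
  [-0.012, -0.022, 0, 0, 0, 0],
  [0, 0, 0, 0, 0, 0],
])

```text
t: 18.5
ee_pos: [600.6, 164.0, 129.8]
tcp_rot: [-0.446, 0.895, -0.0, 0.001]
ft_force: [-0.3, -0.7, 0.5]
opening: -0.4
finger_force: 0.0
```

Call:
jog_arm([
  [0, 0, 0.003, 0, 0, 0],
  [0, 0, 0.002, 0, 0, 0],
  [0, 0, 0, 0, 0, 0],
])

```text
t: 18.8
ee_pos: [598.3, 164.5, 123.8]
tcp_rot: [-0.446, 0.895, 0.0, -0.0]
ft_force: [-1.1, -0.6, 0.9]
opening: -0.0
finger_force: 0.0
```

Call:
jog_arm([
  [0, 0, 0.0005, 0, 0, 0],
  [0, 0, 0, 0, 0, 0],
])

```text
t: 19.0
ee_pos: [598.8, 164.5, 123.8]
tcp_rot: [-0.446, 0.895, 0.0, -0.0]
ft_force: [-0.6, -0.5, -0.5]
opening: -0.3
finger_force: 0.0
```

Call:
jog_arm([
  [0, 0, 0.0005, 0, 0, 0],
  [0, 0, 0, 0, 0, 0],
])

```text
t: 19.2
ee_pos: [598.9, 164.5, 123.3]
tcp_rot: [-0.446, 0.895, -0.0, 0.0]
ft_force: [-0.4, 0.1, -0.7]
opening: -0.2
finger_force: 0.0
```

Call:
jog_arm([
  [0, 0, 0.0003, 0, 0, 0],
  [0, 0, 0, 0, 0, 0],
])

```text
t: 19.4
ee_pos: [599.0, 164.5, 123.1]
tcp_rot: [-0.446, 0.895, -0.0, 0.0]
ft_force: [-0.2, -0.5, 2.0]
opening: -0.1
finger_force: 0.7
```

Call:
jog_arm([
  [0, 0, 0.0003, 0, 0, 0],
  [0, 0, 0, 0, 0, 0],
])

```text
t: 19.6
ee_pos: [599.1, 164.4, 123.1]
tcp_rot: [-0.446, 0.895, -0.0, 0.0]
ft_force: [-0.8, -0.6, 4.8]
opening: 0.1
finger_force: 2.4
```

Call:
jog_arm([
  [0, 0, 0.0003, 0, 0, 0],
  [0, 0, 0, 0, 0, 0],
])

```text
t: 19.8
ee_pos: [599.3, 164.4, 123.0]
tcp_rot: [-0.446, 0.895, -0.0, 0.001]
ft_force: [-1.0, -1.7, 6.9]
opening: -0.1
finger_force: 3.6
```

The reference level is 123.1 against 123.3 at the clip, so the place is home. I'll lift clear and hand in.

Call:
jog_arm([
  [0, 0, -0.005, 0, 0, 0],
  [0, 0, -0.03, 0, 0, 0],
  [0, 0, -0.04, 0, 0, 0],
  [0, 0, -0.03, 0, 0, 0],
  [0, 0, 0, 0, 0, 0],
])

```text
t: 20.3
ee_pos: [600.1, 164.8, 232.2]
tcp_rot: [-0.446, 0.895, -0.001, 0.003]
ft_force: [1.1, 0.8, -0.1]
opening: 0.4
finger_force: 0.0
```

```bash
python3 -c "
from station import *
print(get_obs()['ee_pos'],get_obs()['ft_force']); print(hand_in())"
```

```text
[600.12080736 164.77862086 232.20071216] [ 1.11114179  0.84823639 -0.09401178]
the job is handed in; nothing more can be done
None
```

I found the loose place by the drag from both directions, brought it about 53° clear of the arch and pressed it with up to 24 N; it now sits within about 0.2 mm of the seated ring beside it, I did not run it back under the arch to check for rubbing, and the job is handed in at about 20 s.

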